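Thread the lane spacers onto the slanted feed arbor

ROBOT

A 7-joint arm with a two-finger parallel gripper is mounted at the origin on the work surface. World frame = base frame: x ahead of the robot, y to its left, z up, the work surface at z = 0. Lengths are in m, angles in rad, forces in N, time in s.
With the tool pointing down it reaches from about 0.35 to 0.9 m from the base axis. Payload 7.2 kg.
Tool frame: the origin (TCP) lies midway between the tips of the shut fingers; the grasp point (between the pads) lies 19 mm behind it; x points along the fingers, y is the direction in which the jaws open and shut, and the axes are right-handed (so a half turn about x gives the same grasp; the last joint's range is limited). The gripper opens to 85 mm and grips with 20 to 120 N. Pads are 22 mm wide; open, the fingers measure 114 mm over their backs; the gripper's body (76 mm by 85 mm) begins 54 mm behind the grasp point. The pads swing forward as they close: fully open they stand 13 mm farther back than shut.
Start: joints at [-1.328, 0.411, -0.013, 1.596, 0.006, 1.134, -0.082], TCP at [0.191, 0.595, 0.231] pointing down, gripper open.
Joint ranges: [-2.95, 2.95], [-0.29, 1.99], [-1.47, 1.44], [0.14, 2.54], [-1.03, 4.17], [0.13, 1.85], [-2.86, 2.86]. Speed limits (rad/s): [2.39, 2.39, 3.01, 3.01, 3.14, 3.14, 3.14].

INTERFACE

Orientations are given as a rotation vector (axis times angle).
In Python, from workcell import r gives the robot as it stands.
- The arm moves only by the shell command python3 -m handwheel 'ROWS' [OPENING]. ROWS is JSON, a list of rows, each a list of 2 entries, a list of its own where there are three numbers: the shift along the tool's x, y, z scaled (see below), then the turn, a rotation vector about the tool's x, y, z scaled (see below). A call has 1 to 20 rows; each row is the pose to reach, as a shift and turn from the pose commanded when the call began, along the tool's axes at that moment; what a row does not reach only later rows make up. The controller multiplies each number of a shift by 0.5 m and each number of a turn by pi/2 rad. A row lasts 1/10 s, in which the tool goes at most 50 mm and 8.59 degrees, less where a joint would pass 70% of its speed; a pose out of reach is approached as far as the arm can. A call with a number of a shift or a turn outside -1 to 1 is refused whole. A call with a gripper value outside its range is refused whole. OPENING is the gripper command: -1 is fully open, 1 is shut, values between are in proportion, set as the call begins (- or left out, the last holds). The fingers move at their own pace and stop on an object; the grip force is fixed at half the most. Time passes only in rows, so rows that repeat a pose let the fingers close. It gives the time, the measured TCP pose, the force and the opening at its end, in the units of the state.
- r.observe(): the state, without advancing time (a new reading comes with each control period).
- r.snapshot(name): name is "scene" or "side" or "wrist"; returns the picture (384x512x3 uint8, blue, green, red); there is no depth.
- r.camera_params(name): a dict with "intrinsics" (3x3 intrinsics, pixels), "R" (3x3) and "t" (3): a world point X has camera coordinates R X + t. Camera axes: x right, y down, z forward; pixel columns grow to the right and rows downward; lengths in m; the calibration is good to about 2 mm. A picture is of the moment at which its call begins: read the wrist's pose just before it. camera_params takes no time and is no camera call; for the wrist camera it gives the pose at the moment of the call.
- r.job_done(): hands the job in, once; it reports no verdict.
Trained networks look in the newest picture that a camera, given by its name, has taken for a name from the list of things; names that differ only in an ending like _2 or _b are one class to them, and where a whole thing is asked for, a point or a joint stands for the part that bears it (a point fixed in the world has none). Each returns a list of dicts, best first, with "p" (0 to 1); they miss things now and then, are a little off and sometimes report something else, mostly with a low value. They report only what shows in the picture. A call takes as long as a camera call. They do not tell look-alikes from the thing itself.
- r.find_in(query, camera): "box" ([left, top, right, bottom] as shares, 0 to 1, of the picture: columns of its width, rows of its height, round what is visible of it).
- r.regions_of(query, camera): "region" (384x512 bool, what is visible of it) and "box" ([left, top, right, bottom] as shares, 0 to 1, of the picture: columns of its width, rows of its height, round what is visible of it).
- r.tip_of(query, camera): "xy" ([column, row] as shares, 0 to 1, of the picture: columns of its width, rows of its height: a listed point, or the origin of a listed thing).
The state is a dict: "time": time; "joints": joint angles; "dq": joint speeds; "joint_torque": joint torques, N m; "eef_pos": TCP position; "tcp_rot": TCP orientation; "contact_force": force on the tool from outside, world axes, zero at the start; "moment": the same for the moment, N m; "opening": opening from 0.0 (shut) to 1.0 (fully open).
Only numpy, scipy, OpenCV 4.12 (cv2) and the standard library are available. Lean on these libraries where they do the work, as an engineer would, in place of code of your own. Each camera call takes 0.05 s, during which the arm holds its last target.

TASK

Set up the strip-feed head for the next carton size: thread the three ring spacers onto the slanted steel arbor one after the other in order of thickness, the thick blue one first, then the middle aluminium one, then the thin yellow one. Each must be pushed fully home, flat against the face plate or the spacer below, before the next goes on, and all are left there released. The arbor may be clamped anywhere along its slot, so find it first; leave the white carton, the jar and the spanner where they are.

Things in the scene. Friction and masses are not known exactly. Their poses are not given: they have to be found in the camera images.
- head: Slanted aluminium face plate (95 x 140 mm) of the fixed feed head. Origin: in the plate's face at mid-slot, 85 mm above the bench. z: normal to the face and parallel to the arbor, leaning 25 degrees from vertical, roughly towards the robot. y: level, along the slot. x: up the slope, away from the robot. The spacers go on along -z.
- arbor_height (a point): Point at mid-slot, 70 mm from the face along the head's z: level with the arbor's top. The steel arbor is a fixed, rigid round post along z, diameter 25, 70 mm tall, top 4 mm tapering to diameter 19. Its centre line is at head x = 0 but at an unknown y from -12 to +12 mm, new each time: see or feel for it. Spacers have 2 mm play on it and may stick part-way unless pushed.
- thick_mid (a point): Blue plastic ring spacer, outer diameter 60, bore diameter 27, 32 mm thick, about 170 g, loose, starting flat on the bench. This point is its centre (half-way up, on the axis); z is its bore axis, either face may go down. Fully home it lies 16 mm from the face along the head's z.
- middle_mid (a point): Bare aluminium ring spacer, outer diameter 60, bore diameter 27, 24 mm thick, about 150 g, loose, starting flat on the bench. This point is its centre (half-way up, on the axis); z is its bore axis, either face may go down. Fully home on the thick one it lies 44 mm from the face.
- thin_mid (a point): Yellow plastic ring spacer, outer diameter 60, bore diameter 27, 16 mm thick, about 80 g, loose, starting flat on the bench. This point is its centre (half-way up, on the axis); z is its bore axis, either face may go down. Fully home on the other two it lies 64 mm from the face.
- thick: The same blue spacer; origin in the centre of its underside as it starts.
- middle: The same aluminium spacer; origin in the centre of its underside as it starts.
- thin: The same yellow spacer; origin in the centre of its underside as it starts.
- carton: Bystander: closed white carton with a blue band, 90 x 130 x 60 mm, to the right of the feed head; origin at the centre of its underside.
- jar: Bystander: white jar with blue lid, diameter 70, 85 mm tall; origin at the centre of its underside.
- spanner: Bystander: steel spanner 160 mm long lying flat on the bench; its origin lies within its length.
Mind the look-alikes: they are no part of the job. There is more than one size of the thick; the job needs the largest. What is shaped like the middle but green is not meant.

How it is judged:
By the outcome, as a careful person would: the job done as asked, in the order asked, and still so for the second after the job is handed in, with the robot touching nothing.
It also fails if it takes over 72 s, if anything falls off the work surface, if the arm or the gripper's body presses on something with over 40 N, if the wrist force passes 120 N, or if a joint passes its speed limit or range.

## Working session

There is one attempt and no reset: what is moved stays moved. The work goes in short steps, Python scripts to look and compute and a shell command to move; the robot and the scene stay as the last step left them, time stands still between calls to the robot, and variables do not carry over. Pictures are saved under pics/ and viewed, and the job is handed in when it is done.

```bash
ls -la; mkdir -p pics; python3 - <<'E'
from workcell import r
import cv2,numpy as np
o=r.observe(); print({k:np.round(v,3).tolist() for k,v in o.items()})
for n in ("scene","side","wrist"):
    im=r.snapshot(n); cv2.imwrite(f"pics/{n}0.png",im)
    c=r.camera_params(n); print(n,np.round(c["intrinsics"],1).tolist(),np.round(c["R"],3).tolist(),np.round(c["t"],3).tolist())
E
```

```text
total 12
drwxr-xr-x  3 agent agent 4096 Dec  6 17:57 .
drwxr-xr-x 23 root  root  4096 Dec  6 17:57 ..
drwxr-xr-x  2 agent agent 4096 Dec  6 17:57 pics
{'time': 0.0, 'joints': [-1.328, 0.412, -0.013, 1.597, 0.006, 1.134, -0.082], 'dq': [0.0, 0.0, 0.0, 0.001, -0.001, -0.001, -0.001], 'joint_torque': [-0.001, -60.061, 0.682, -29.941, 0.014, 0.011, 0.0], 'eef_pos': [0.191, 0.595, 0.23], 'tcp_rot': [0.243, 1.557, -0.245], 'contact_force': [-0.129, 0.394, 0.433], 'moment': [-0.005, -0.007, 0.015], 'opening': 1.0}
scene [[388.7, 0.0, 255.2], [0.0, 388.7, 188.5], [0.0, 0.0, 1.0]] [[0.218, 0.976, 0.007], [0.745, -0.162, -0.647], [-0.63, 0.146, -0.762]] [-0.124, -0.357, 1.525]
side [[485.6, 0.0, 250.6], [0.0, 485.6, 190.0], [0.0, 0.0, 1.0]] [[-0.968, -0.251, 0.013], [-0.19, 0.696, -0.693], [0.165, -0.673, -0.721]] [0.554, 0.202, 1.229]
wrist [[343.5, 0.0, 251.5], [0.0, 343.5, 190.3], [0.0, 0.0, 1.0]] [[0.305, 0.952, -0.001], [0.904, -0.289, 0.315], [0.299, -0.097, -0.949]] [-0.625, -0.041, 0.38]
```

View pics/scene0.png

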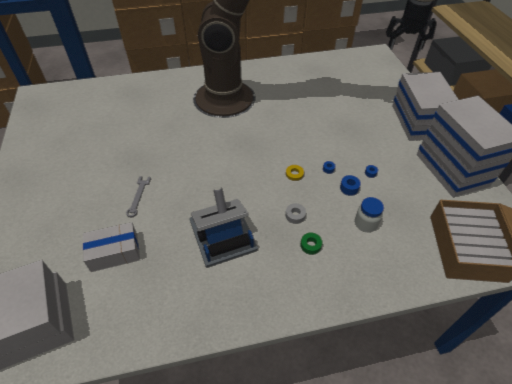

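View pics/side0.png

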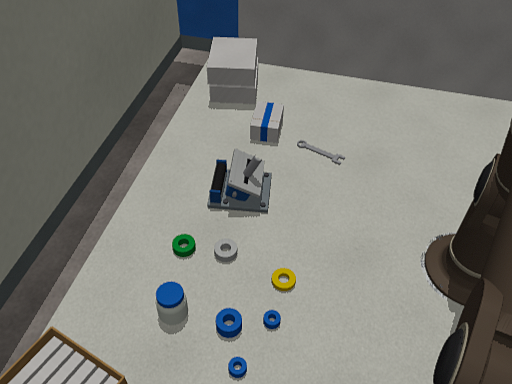

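View pics/wrist0.png

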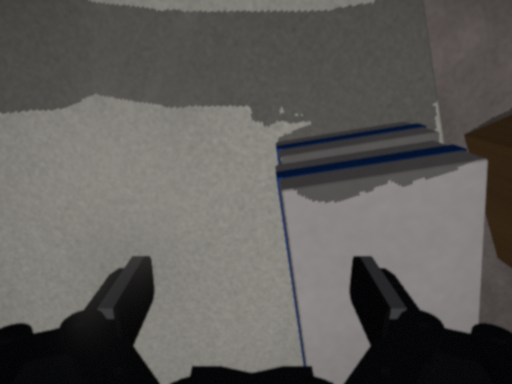

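The big blue ring is at scene (350,185), with two smaller blue ones at (329,167) and (371,171). Yellow is at (295,172), aluminium at (295,213) and the green look-alike at (311,242). The head is at about (222,230), with its arbor up at (220,200). Next I measure them.

```bash
cat > h.py <<'E'
from workcell import r
import cv2,numpy as np
from scipy.optimize import minimize,least_squares
from scipy.spatial.transform import Rotation as Rot
def proj(c,X):
    X=np.atleast_2d(X); p=X@c["R"].T+c["t"]; p=p@c["intrinsics"].T; return p[:,:2]/p[:,2:]
def ray(c,uv,z):
    d=c["R"].T@np.linalg.solve(c["intrinsics"],[uv[0],uv[1],1.]); o=-c["R"].T@c["t"]
    return o+d*(z-o[2])/d[2]
E
python3 - <<'E'
from h import *
for cam in("scene","side"):
    im=r.snapshot(cam);c=r.camera_params(cam)
    for q in("thick","middle","thin","head","carton","jar","spanner"):
        for d in r.regions_of(q,cam)[:4]:
            if d["p"]<.2: continue
            m=d["region"]; ys,xs=np.nonzero(m); b=np.array(d["box"])*[512,384,512,384]
            P=ray(c,(xs.mean(),ys.mean()),.012)
            print(cam,q,round(d["p"],2),b.round().tolist(),m.sum(),P.round(3), im[m].mean(0).round())
    for q in("thick_mid","middle_mid","thin_mid","arbor_height","head"):
        for d in r.tip_of(q,cam)[:3]:
            if d["p"]>.2: print(cam,q,round(d["p"],2),(np.array(d["xy"])*[512,384]).round(1))
E
```

```text
scene thick 0.79 [341.0, 174.0, 361.0, 196.0] 340 [0.543 0.309 0.012] [94. 52. 27.]
scene thick 0.65 [320.0, 161.0, 338.0, 173.0] 110 [0.452 0.273 0.012] [97. 54. 28.]
scene middle 0.92 [298.0, 229.0, 321.0, 255.0] 374 [0.723 0.123 0.012] [44. 81. 33.]
scene middle 0.71 [285.0, 163.0, 305.0, 180.0] 229 [0.454 0.155 0.012] [ 26. 109. 129.]
scene middle 0.52 [284.0, 203.0, 307.0, 221.0] 345 [0.611 0.11  0.012] [103. 105. 106.]
scene thin 0.46 [282.0, 164.0, 304.0, 181.0] 258 [0.455 0.153 0.012] [ 33. 110. 129.]
scene carton 0.78 [84.0, 224.0, 140.0, 271.0] 2170 [ 0.614 -0.418  0.012] [110. 102. 100.]
scene jar 0.68 [355.0, 198.0, 384.0, 234.0] 800 [0.663 0.323 0.012] [98. 78. 63.]
scene jar 0.39 [340.0, 175.0, 360.0, 197.0] 321 [0.542 0.311 0.012] [93. 51. 24.]
scene spanner 0.82 [125.0, 176.0, 150.0, 217.0] 297 [ 0.447 -0.341  0.012] [98. 98. 99.]
scene thick_mid 0.68 [323.8 164.3]
scene thick_mid 0.57 [371.1 167.7]
scene middle_mid 0.68 [310.5 243.5]
scene middle_mid 0.58 [294.9 210.1]
scene thin_mid 0.57 [292.2 171.5]
scene head 0.31 [294.5 214.3]
side thick 0.84 [228.0, 354.0, 246.
[... 334 characters left out ...]
 234.0, 193.0, 254.0] 441 [0.72  0.122 0.012] [41. 97. 18.]
side thin 0.67 [270.0, 268.0, 297.0, 292.0] 418 [0.451 0.158 0.012] [ 13. 138. 159.]
side head 0.43 [216.0, 305.0, 245.0, 340.0] 649 [0.546 0.304 0.012] [123.  67.  23.]
side carton 0.8 [249.0, 100.0, 286.0, 142.0] 1140 [ 0.632 -0.436  0.012] [130. 118. 109.]
side jar 0.78 [158.0, 278.0, 189.0, 325.0] 1184 [0.69  0.29  0.012] [118.  88.  57.]
side spanner 0.62 [298.0, 141.0, 343.0, 163.0] 315 [ 0.433 -0.334  0.012] [120. 121. 121.]
side thick_mid 0.78 [229.7 322.3]
side thick_mid 0.67 [237.9 368.2]
side thick_mid 0.65 [271.3 316.4]
side middle_mid 0.76 [180.  244.6]
side middle_mid 0.65 [226.6 248.9]
side thin_mid 0.66 [283.3 278.9]
```

```bash
python3 - <<'E'
import cv2,numpy as np
a=cv2.imread("pics/scene0.png")[175:275,180:320];b=cv2.imread("pics/side0.png")[140:220,200:290]
a=cv2.resize(a,(784,560),interpolation=cv2.INTER_CUBIC);cv2.imwrite("pics/hs.png",a)
b=cv2.resize(b,(630,560),interpolation=cv2.INTER_CUBIC);cv2.imwrite("pics/hd.png",b)
c=cv2.imread("pics/scene0.png")[150:220,270:390];cv2.imwrite("pics/rings.png",cv2.resize(c,(780,455),interpolation=cv2.INTER_CUBIC))
E
```

```text
(no output)
```

View pics/hs.png

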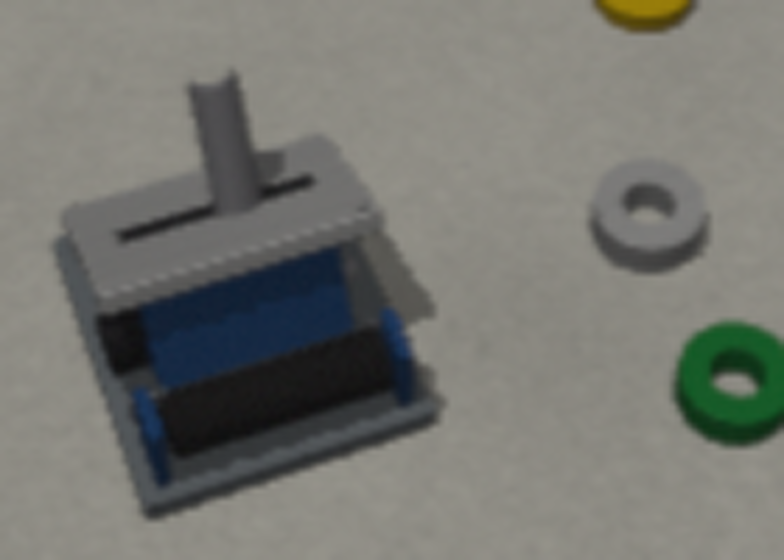

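View pics/hd.png

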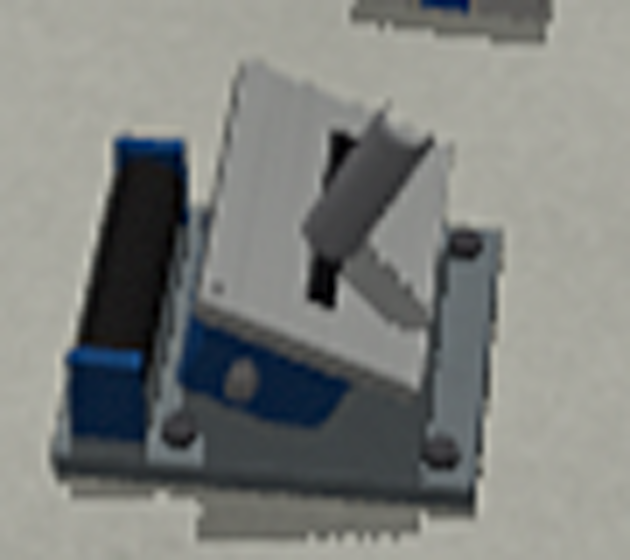

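View pics/rings.png

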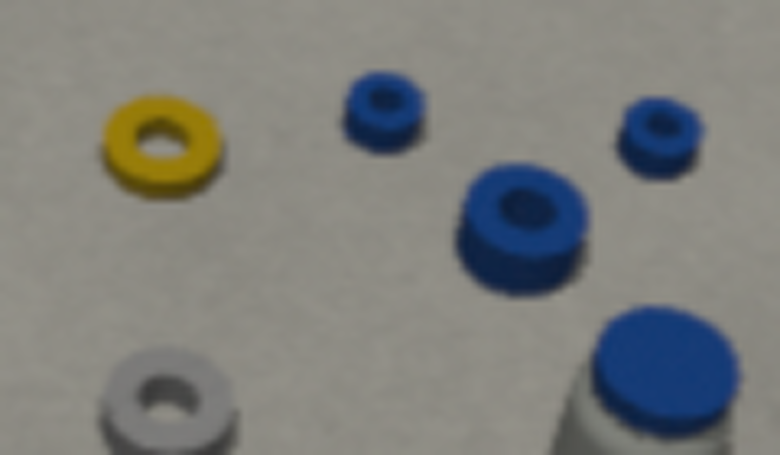

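The thick candidates are the blue rings at scene (350,185), (329,167) and (371,171). The crop shows (350,185) clearly largest, so that is the thick spacer at about (0.545, 0.303). The middle is the grey ring at (295,213), since (311,242) is green. The thin is the yellow one. Now I fit the head from plate corners read off the crops, and the rings from their regions.

```bash
cat >> h.py <<'E'
def headR(psi):
    u=np.array([np.cos(psi),np.sin(psi),0]);k=np.array([0,0,1.]);a=np.radians(25)
    x=np.cos(a)*u+np.sin(a)*k; z=-np.sin(a)*u+np.cos(a)*k
    return np.c_[x,np.cross(z,x),z]
E
python3 - <<'E'
from h import *
cs,cd=r.camera_params("scene"),r.camera_params("side")
S=lambda l:[((x+.5)/5.6-.5+180,(y+.5)/5.6-.5+175) for x,y in l]
D=lambda l:[((x+.5)/7-.5+200,(y+.5)/7-.5+140) for x,y in l]
ps=np.array(S([(62,215),(322,138),(380,212),(106,307),(213,78),(237,207),(118,238),(312,180)]))
pd=np.array(D([(452,143),(420,387),(200,303),(246,62),(408,122),(328,242),(340,133),(322,305)]))
def f(p,full=False):
    x,y,psi,ya,sx,oy=p; R=headR(psi); o=np.array([x,y,.085])
    W=lambda q:o+np.array(q)@R.T
    h=[.0475,.07]
    A=W([(-h[0]+sx,-h[1]+oy,0),(-h[0]+sx,h[1]+oy,0),(h[0]+sx,h[1]+oy,0),(h[0]+sx,-h[1]+oy,0),(0,ya,.07),(0,ya,0)])
    B=A[[0,1,2,3,4,5]]
    rs=proj(cs,A)-ps[:6]
    rd=proj(cd,B)-pd[[0,1,2,3,4,5]]
    return np.r_[rs.ravel(),rd.ravel()]
s=least_squares(f,[.62,-.1,0,0,0,0],loss="soft_l1")
print(s.x.round(4)); print(f(s.x).reshape(2,6,2).round(1))
# rings: combined silhouette fit
t=np.linspace(0,2*np.pi,60)
for q,hh,g in(("thick",.032,(.545,.303)),("middle",.024,(.611,.108)),("thin",.016,(.453,.155))):
    ms=[]
    for cam,c in(("scene",cs),("side",cd)):
        best=None
        for d in r.regions_of(q,cam):
            ys,xs=np.nonzero(d["region"]);P=ray(c,(xs.mean(),ys.mean()),.012)
            e=np.hypot(*(P[:2]-g))
            if e<.03:best=d["region"];break
        if best is not None: ms.append((cam,c,best))
    for cam,c,m in ms:
        hull=np.argwhere(m)[:,::-1]
        def cost(p):
            pts=np.r_[np.c_[p[0]+.03*np.cos(t),p[1]+.03*np.sin(t),0*t],np.c_[p[0]+.03*np.cos(t),p[1]+.03*np.sin(t),0*t+hh]]
            H=cv2.convexHull(((proj(c,pts)+.5)*16).round().astype(np.int32))
            k=np.zeros((384*4,512*4),np.uint8);cv2.fillConvexPoly(k,(H/4).round().astype(np.int32),1)
            M=cv2.resize(m.astype(np.uint8),None,fx=4,fy=4,interpolation=0)
            cc=cv2.morphologyEx(M,cv2.MORPH_CLOSE,np.ones((40,40)))
            return 1-(k&cc).sum()/(k|cc).sum()
        b=minimize(cost,g,method="Nelder-Mead",options=dict(initial_simplex=[g,(g[0]+.01,g[1]),(g[0],g[1]+.01)],xatol=3e-4))
        print(q,cam,b.x.round(4),round(b.fun,3))
E
```

```text
[ 0.6257 -0.172   0.1656  0.07   -0.0012  0.0591]
[[[-0.7 -0.5]
  [ 0.2 -1.3]
  [ 0.7 -0.6]
  [-1.2 -1.4]
  [-0.3 -0.1]
  [ 0.4 -0.4]]

 [[-0.6  0.2]
  [ 0.3  0.4]
  [-0.3 -0.4]
  [-0.9 -0.7]
  [-0.9  0.1]
  [-0.7 -0.7]]]
thick scene [0.5465 0.307 ] 0.07
thick side [0.5451 0.3055] 0.053
middle scene [0.6118 0.1097] 0.078
middle side [0.6118 0.109 ] 0.107
thin scene [0.4515 0.1546] 0.061
thin side [0.4509 0.1551] 0.081
```

```bash
cat >> h.py <<'E'
np.set_printoptions(suppress=True)
def Rdown(yaw,sgn=1):
    # tool x down, tool y (jaw) horizontal at angle yaw
    y=np.array([np.cos(yaw),np.sin(yaw),0]);x=np.array([0,0,-1.])
    return np.c_[x,y,np.cross(x,y)]
def cur():
    o=r.observe(); return np.array(o["eef_pos"]),Rot.from_rotvec(o["tcp_rot"]).as_matrix()
def go(*targets):
    p,R=cur()
    for P,T in targets:
        s=R.T@(np.array(P)-p)/.5; w=Rot.from_matrix(R.T@T).as_rotvec()
        print("shift",s.round(4).tolist(),"turn",(w/(np.pi/2)).round(4).tolist(),"rows>=",round(max(np.linalg.norm(s*.5)/.05,np.degrees(np.linalg.norm(w))/8.59),1))
E
python3 - <<'E'
from h import *
p,R=cur();print(p,R.round(3))
c=r.camera_params("wrist");C=-c["R"].T@c["t"];print("cam in tool",(R.T@(C-p)).round(3),"R_tool->cam",(c["R"]@R).round(2).tolist())
for a in(0,30,60,90):print(a);go(([.5458,.3062,.16],Rdown(np.radians(a))),([.5458,.3062,.16],Rdown(np.radians(a+180))))
E
```

```text
[0.19110566 0.59506998 0.23131049] [[-0.     0.306  0.952]
 [ 0.     0.952 -0.306]
 [-1.     0.    -0.   ]]
cam in tool [-0.142  0.    -0.081] R_tool->cam [[-0.0, 1.0, -0.0], [-0.31, 0.0, 0.95], [0.95, 0.0, 0.31]]
0
shift [0.1426, -0.3332, 0.8521] turn [0.8022, -0.0, -0.0] rows>= 9.3
shift [0.1426, -0.3332, 0.8521] turn [-1.1978, 0.0, -0.0001] rows>= 12.5
30
shift [0.1426, -0.3332, 0.8521] turn [0.4689, -0.0, -0.0] rows>= 9.3
shift [0.1426, -0.3332, 0.8521] turn [-1.5311, 0.0, -0.0] rows>= 16.0
60
shift [0.1426, -0.3332, 0.8521] turn [0.1355, -0.0, -0.0] rows>= 9.3
shift [0.1426, -0.3332, 0.8521] turn [-1.8645, 0.0001, -0.0] rows>= 19.5
90
shift [0.1426, -0.3332, 0.8521] turn [-0.1978, -0.0, -0.0] rows>= 9.3
shift [0.1426, -0.3332, 0.8521] turn [1.8022, -0.0001, 0.0] rows>= 18.9
```

```bash
python3 -m handwheel '[[[0.2,-0.3336,0.8524],[0.4689,0,0]],[[0.2,-0.3336,0.8524],[0.4689,0,0]],[[0.2,-0.3336,0.8524],[0.4689,0,0]],[[0.2,-0.3336,0.8524],[0.4689,0,0]],[[0.2,-0.3336,0.8524],[0.4689,0,0]],[[0.2,-0.3336,0.8524],[0.4689,0,0]],[[0.2,-0.3336,0.8524],[0.4689,0,0]],[[0.2,-0.3336,0.8524],[0.4689,0,0]],[[0.2,-0.3336,0.8524],[0.4689,0,0]],[[0.2,-0.3336,0.8524],[0.4689,0,0]],[[0.2,-0.3336,0.8524],[0.4689,0,0]],[[0.2,-0.3336,0.8524],[0.4689,0,0]],[[0.2,-0.3336,0.8524],[0.4689,0,0]]]' -1
cat >> h.py <<'E'
def ringfit(c,m,z,d,g,ax=np.array([0,0,1.])):
    pass
E
python3 - <<'E'
from h import *
o=r.observe();print(o["time"],np.round(o["eef_pos"],4),np.round(o["joints"],3))
c=r.camera_params("wrist");im=r.snapshot("wrist");cv2.imwrite("pics/w1.png",im)
print(proj(c,[[.5458,.3062,.032],[.5458,.3062,0]]).round(1))
for d in r.regions_of("thick","wrist"):
    m=d["region"];ys,xs=np.nonzero(m);print(round(d["p"],2),(np.array(d["box"])*[512,384,512,384]).round(),m.sum())
E
```

```text
time: 3.05
eef_pos: [0.5448, 0.3076, 0.1315]
tcp_rot: [0.815, 1.414, -0.814]
contact_force: [-0.6, 0.8, 0.9]
opening: 0.998
3.05 [0.5448 0.3076 0.1315] [-0.761  0.514  0.237  1.711 -0.146  0.934  0.06 ]
[[251.4 194.3]
 [251.5 181.8]]
0.89 [ 98. 141. 155. 196.] 2333
0.87 [232.  14. 289.  76.] 2334
0.74 [211. 145. 289. 230.] 4674
```

View pics/w1.png

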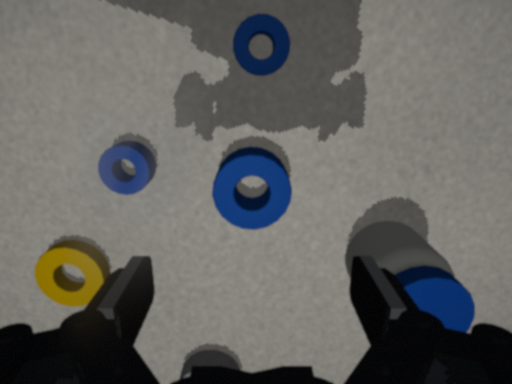

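The wrist view shows the large blue ring centred at about (252,190). The small blue ones are at (126,168) and (261,45), yellow is at (70,277), and the jar is at the lower right, outside the fingers' sweep. I'll refine the centre by fitting its silhouette.

```bash
cat >> h.py <<'E'
def silfit(m,c,g,hh,rad=.03,close=60):
    t=np.linspace(0,2*np.pi,90); M=cv2.morphologyEx(m.astype(np.uint8),cv2.MORPH_CLOSE,np.ones((close,close)))
    M=cv2.resize(M,None,fx=4,fy=4,interpolation=0)
    def cost(p):
        pts=np.r_[np.c_[p[0]+rad*np.cos(t),p[1]+rad*np.sin(t),0*t],np.c_[p[0]+rad*np.cos(t),p[1]+rad*np.sin(t),0*t+hh]]
        H=cv2.convexHull(((proj(c,pts)+.5)*4).round().astype(np.int32))
        k=np.zeros((384*4,512*4),np.uint8);cv2.fillConvexPoly(k,H,1)
        return 1-(k&M).sum()/(k|M).sum()
    b=minimize(cost,g,method="Nelder-Mead",options=dict(initial_simplex=[g,(g[0]+.008,g[1]),(g[0],g[1]+.008)],xatol=1e-4))
    return b.x,b.fun
def pick(q,cam,c,g,tol=.03):
    for d in r.regions_of(q,cam):
        ys,xs=np.nonzero(d["region"]);P=ray(c,(xs.mean(),ys.mean()),.015)
        if np.hypot(*(P[:2]-g))<tol: return d["region"]
E
python3 - <<'E'
from h import *
c=r.camera_params("wrist");g=(.5458,.3062)
m=pick("thick","wrist",c,g)
x,e=silfit(m,c,g,.032);print(x,e)
im=cv2.imread("pics/w1.png");hsv=cv2.cvtColor(im,cv2.COLOR_BGR2HSV)
mm=((hsv[...,1]>150)&(abs(hsv[...,0].astype(int)-108)<15)).astype(np.uint8);mm[:120]=0;mm[240:]=0;mm[:,:190]=0;mm[:,310:]=0
x2,e2=silfit(mm>0,c,g,.032);print(x2,e2)
for z in(.03,.006):go(([*x2,z],Rdown(np.radians(30))))
E
```

```text
[0.54633568 0.30666392] 0.03778038768794256
[0.54648109 0.30598464] 0.09584187954503076
shift [0.2033, 0.001, 0.0041] turn [0.0014, -0.0004, -0.0003] rows>= 2.0
shift [0.2513, 0.001, 0.0041] turn [0.0014, -0.0004, -0.0003] rows>= 2.5
```

```bash
python3 -m handwheel '[[[0.1,0.001,0.004],[0.0014,0,0]],[[0.18,0.001,0.004],[0.0014,0,0]],[[0.23,0.001,0.004],[0.0014,0,0]],[[0.247,0.001,0.004],[0.0014,0,0]],[[0.247,0.001,0.004],[0.0014,0,0]],[[0.247,0.001,0.004],[0.0014,0,0]]]'
python3 -m handwheel '[[[0,0,0],[0,0,0]],[[0,0,0],[0,0,0]],[[0,0,0],[0,0,0]],[[0,0,0],[0,0,0]],[[0,0,0],[0,0,0]],[[0,0,0],[0,0,0]],[[0,0,0],[0,0,0]],[[0,0,0],[0,0,0]]]' 1
python3 - <<'E'
from h import *
c=r.camera_params("wrist");im=r.snapshot("wrist");cv2.imwrite("pics/w2.png",im);print(r.observe()["time"])
E
```

```text
time: 3.8
eef_pos: [0.5481, 0.3052, 0.0092]
tcp_rot: [0.818, 1.411, -0.815]
contact_force: [-0.2, -0.6, 0.4]
opening: 1.003
time: 4.6
eef_pos: [0.5483, 0.3051, 0.0101]
tcp_rot: [0.82, 1.411, -0.815]
contact_force: [-2.9, -1.3, 10.3]
opening: 0.686
4.65
```

View pics/w2.png

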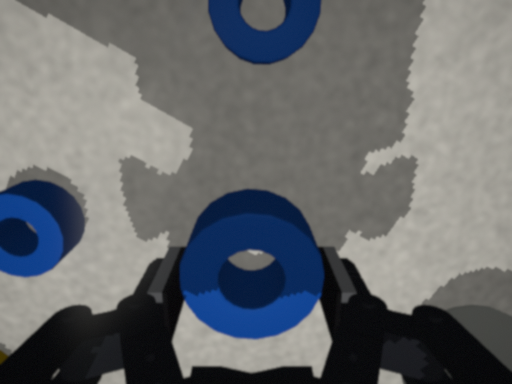

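Gripped: opening 0.686, about 58 mm, so it is on the 60 mm ring. I measure where the ring sits in the tool frame, then lift.

```bash
cat >> h.py <<'E'
def cylpts(o,R,z0,z1,rad=.03):
    t=np.linspace(0,2*np.pi,90);A=np.c_[rad*np.cos(t),rad*np.sin(t),0*t]
    return np.r_[A+[0,0,z0],A+[0,0,z1]]@R.T+o
E
python3 - <<'E'
from h import *
p,R=cur();c=r.camera_params("wrist");g=np.array([.5464,.3064])
im=cv2.imread("pics/w2.png");hsv=cv2.cvtColor(im,cv2.COLOR_BGR2HSV)
mm=((hsv[...,1]>150)&(abs(hsv[...,0].astype(int)-108)<15)).astype(np.uint8);mm[:180]=0;mm[:,:170]=0;mm[:,335:]=0;mm[350:]=0
n,l,st,ce=cv2.connectedComponentsWithStats(mm);k=1+np.argmax(st[1:,4]);mm=(l==k)
x,e=silfit(mm,c,g,.032);print(x,e,st[k]);d=R.T@(np.r_[x,0.016]-p);print("ring in tool",d.round(4))
m=pick("thick","wrist",c,g)
if m is not None:
    x,e=silfit(m,c,g,.032);print(x,e);print("ring in tool",(R.T@(np.r_[x,0.016]-p)).round(4))
print(r.observe()["dq"])
E
python3 -m handwheel '[[[-0.02,0,0],[0,0,0]],[[-0.1,0,0],[0,0,0]],[[-0.2,0,0],[0,0,0]],[[-0.3,0,0],[0,0,0]],[[-0.36,0,0],[0,0,0]],[[-0.36,0,0],[0,0,0]],[[-0.36,0,0],[0,0,0]]]'
```

```text
[0.54761941 0.30719781] 0.0664972305966487 [  178   190   148   148 15871]
ring in tool [-0.0059  0.0005 -0.0021]
[0.54780855 0.3068757 ] 0.056684330372202885
ring in tool [-0.0059  0.0005 -0.0018]
[ 0.00157789  0.00064718  0.00146756 -0.00117808  0.00270466 -0.0003462
  0.00070989]
time: 5.4
eef_pos: [0.5474, 0.3045, 0.1889]
tcp_rot: [0.819, 1.411, -0.816]
contact_force: [0.1, 0.2, -2.1]
opening: 0.682
```

```bash
cat >> h.py <<'E'
PSI=.1656; HB=np.array([.6142,-.1030,.085])   # arbor base estimate
def Rins(psi=PSI):
    H=headR(psi); return np.c_[-H[:,2],H[:,0],-H[:,1]]
def at(h,tz=0.,ty=0.,psi=PSI,base=None):
    "TCP pose with arbor point at height h (from face) lying at tool (0,ty,tz)"
    T=Rins(psi); b=HB if base is None else base
    return b+headR(psi)[:,2]*h-T@np.array([0,ty,tz]),T
E
python3 - <<'E'
from h import *
P=at(.13,-.06);print(P[0],r.observe()["joints"]);go(P)
E
```

```text
[ 0.56990188 -0.17123578  0.20282001] [-0.7700636   0.45392293  0.25738891  1.65726189 -0.12985835  1.04529453
  0.04872343]
shift [-0.029, -0.4348, 0.8475] turn [0.2227, -0.0499, 0.2737] rows>= 9.5
```

```bash
python3 -m handwheel '[[[-0.08,-0.2,0.4],[0.1,-0.025,0.13]],[[-0.08,-0.2,0.4],[0.1,-0.025,0.13]],[[-0.08,-0.2,0.4],[0.1,-0.025,0.13]],[[-0.08,-0.2,0.4],[0.1,-0.025,0.13]],[[-0.029,-0.4348,0.8475],[0.2227,-0.0499,0.2737]],[[-0.029,-0.4348,0.8475],[0.2227,-0.0499,0.2737]],[[-0.029,-0.4348,0.8475],[0.2227,-0.0499,0.2737]],[[-0.029,-0.4348,0.8475],[0.2227,-0.0499,0.2737]],[[-0.029,-0.4348,0.8475],[0.2227,-0.0499,0.2737]],[[-0.029,-0.4348,0.8475],[0.2227,-0.0499,0.2737]],[[-0.029,-0.4348,0.8475],[0.2227,-0.0499,0.2737]],[[-0.029,-0.4348,0.8475],[0.2227,-0.0499,0.2737]],[[-0.029,-0.4348,0.8475],[0.2227,-0.0499,0.2737]],[[-0.029,-0.4348,0.8475],[0.2227,-0.0499,0.2737]]]'
python3 - <<'E'
from h import *
p,R=cur();c=r.camera_params("wrist");im=r.snapshot("wrist");cv2.imwrite("pics/w3.png",im)
H=headR(PSI)
print(r.observe()["time"],proj(c,[HB,HB+.07*H[:,2]]).round(1),p)
E
```

```text
time: 6.8
eef_pos: [0.5697, -0.1694, 0.2018]
tcp_rot: [1.289, 0.985, -0.755]
contact_force: [-0.5, 0.1, -1.3]
opening: 0.683
6.85 [[252.8 108.6]
 [252.9 119.2]] [ 0.56972675 -0.16937222  0.20177867]
```

View pics/w3.png

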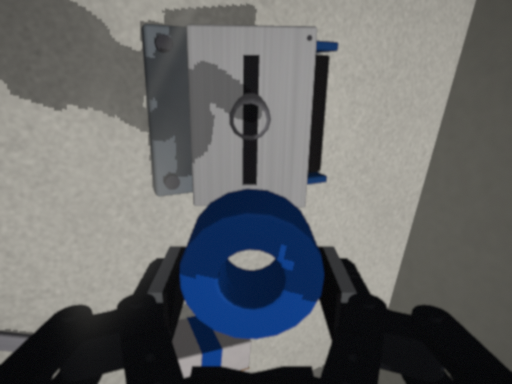

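The view looks almost straight down the arbor. Its ring-shaped end is near (250,117), and the slot runs along column 250. I enlarge it.

```bash
python3 - <<'E'
import cv2
im=cv2.imread("pics/w3.png");cv2.imwrite("pics/w3z.png",cv2.resize(im[80:155,205:305],None,fx=8,fy=8,interpolation=cv2.INTER_CUBIC))
E
```

```text
(no output)
```

View pics/w3z.png

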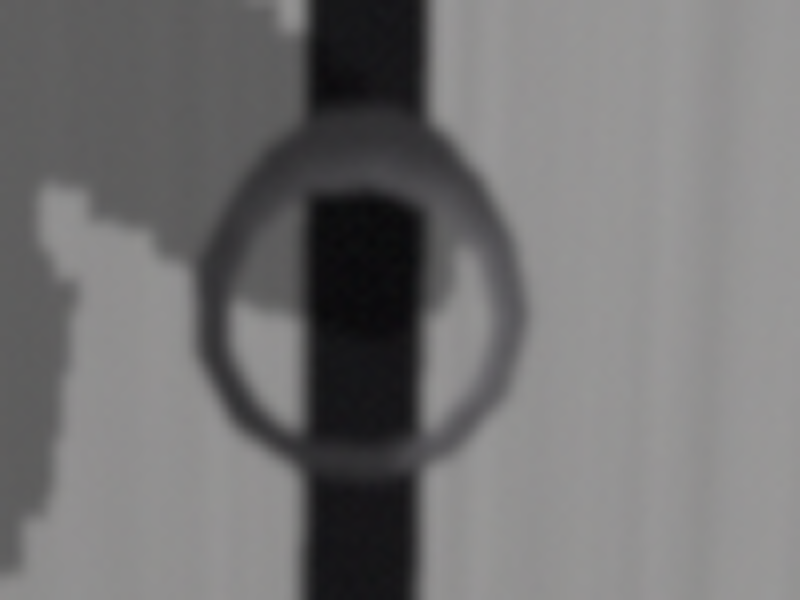

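```bash
python3 - <<'E'
from h import *
p,R=cur();c=r.camera_params("wrist");o=r.observe()
print(p,Rot.from_matrix(R.T@Rins()).as_rotvec().round(4),np.round(o["dq"],4))
C=-c["R"].T@c["t"];H=headR(PSI)
d=c["R"].T@np.linalg.solve(c["intrinsics"],[249.9,119.0,1])
A=HB+.07*H[:,2]; s=((A-C)@H[:,2])/(d@H[:,2]); X=C+s*d
print("arbor top",X,"old",A,"diff in head",(H.T@(X-A)).round(4),"in tool",(R.T@(X-p)).round(4))
HB2=X-.07*H[:,2];print("HB2",HB2.round(4))
go(at(.094,-.0019,.0005,base=HB2),at(.060,-.0019,.0005,base=HB2))
E
```

```text
[ 0.56986367 -0.16952108  0.2019831 ] [ 0.0025 -0.0006  0.0021] [ 0.0016 -0.003   0.0038 -0.0052 -0.0023  0.0012  0.0016]
arbor top [ 0.583712   -0.10817589  0.1478163 ] old [ 0.58502143 -0.10787663  0.14844155] diff in head [-0.0015 -0.0001 -0.    ] in tool [ 0.0592 -0.0011 -0.0582]
HB2 [ 0.6129 -0.1033  0.0844]
shift [0.0703, -0.0033, -0.1126] turn [0.0016, -0.0004, 0.0013] rows>= 1.3
shift [0.1383, -0.0031, -0.1126] turn [0.0016, -0.0004, 0.0013] rows>= 1.8
```

```bash
sed -i 's/^PSI=.*/PSI=.1656; HB=np.array([.6129,-.1033,.0844])/' h.py; python3 -m handwheel '[[[0.035,-0.0033,-0.056],[0,0,0]],[[0.0703,-0.0033,-0.1126],[0,0,0]],[[0.0703,-0.0033,-0.1126],[0.0016,0,0.0013]],[[0.0703,-0.0033,-0.1126],[0.0016,0,0.0013]],[[0.0703,-0.0033,-0.1126],[0.0016,0,0.0013]],[[0.0703,-0.0033,-0.1126],[0.0016,0,0.0013]]]'
python3 - <<'E'
from h import *
p,R=cur();c=r.camera_params("wrist");im=r.snapshot("wrist");cv2.imwrite("pics/w4.png",cv2.resize(im[140:360,150:360],None,fx=2.7,fy=2.7))
print(r.observe()["time"],(R.T@(HB+.07*headR(PSI)[:,2]-p)).round(4));go(at(.094,-.0019,.0005))
im=r.snapshot("side");cv2.imwrite("pics/d4.png",cv2.resize(im[110:220,180:320],None,fx=5,fy=5))
E
```

```text
time: 7.45
eef_pos: [0.5741, -0.1144, 0.1703]
tcp_rot: [1.293, 0.978, -0.757]
contact_force: [0.4, 0.4, -1.1]
opening: 0.679
7.5 [ 0.0248  0.     -0.0046]
shift [0.0016, -0.0006, -0.0053] turn [-0.0018, 0.0012, -0.0009] rows>= 0.1
```

View pics/w4.png

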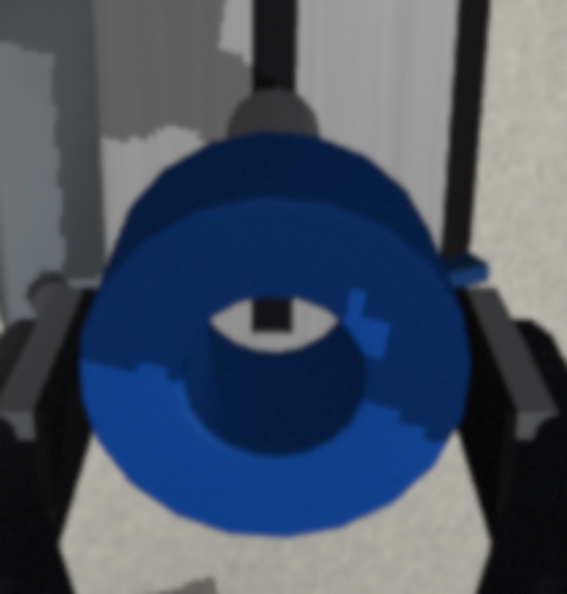

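View pics/d4.png

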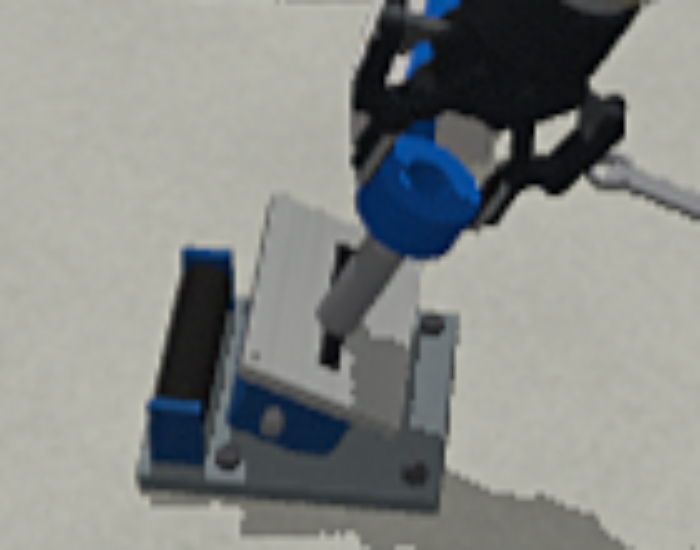

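Tool-y alignment looks good, with arbor and ring both at column ~251.6. The tool is still about 2.7 mm off along tool z, so I correct that and settle.

```bash
python3 -m handwheel '[[[0,-0.0006,-0.005],[0,0,0]],[[0,-0.0006,-0.005],[0,0,0]],[[0,-0.0006,-0.005],[0,0,0]]]'
python3 - <<'E'
from h import *
for k in range(1):
    p,R=cur();go(at(.094,-.0019,.0005),at(.06,-.0019,.0005));print(r.observe()["dq"])
E
```

```text
time: 7.85
eef_pos: [0.573, -0.1112, 0.1696]
tcp_rot: [1.293, 0.98, -0.757]
contact_force: [0.1, -0.8, -0.9]
opening: 0.687
shift [0.0007, 0.0007, 0.0014] turn [-0.0013, 0.0006, -0.0003] rows>= 0.0
shift [0.0687, 0.0007, 0.0014] turn [-0.0013, 0.0006, -0.0003] rows>= 0.7
[-0.00037035  0.00036249  0.0006741   0.0005287  -0.00140368  0.00056057
  0.0005139 ]
```

```bash
python3 -m handwheel '[[[0.015,0.0005,0.001],[0,0,0]],[[0.03,0.0005,0.001],[0,0,0]],[[0.045,0.0005,0.001],[0,0,0]],[[0.06,0.0005,0.001],[0,0,0]],[[0.068,0.0005,0.001],[0,0,0]],[[0.068,0.0005,0.001],[0,0,0]]]'
cat >> h.py <<'E'
def st():
    p,R=cur();o=r.observe();H=headR(PSI);d=H.T@(p-HB)
    print("t",o["time"],"head-frame tcp (rel arbor)",(d*1000).round(1),"F tool",(R.T@np.array(o["contact_force"])).round(1),"M tool",(R.T@np.array(o["moment"])).round(2),"open",round(o["opening"],3))
E
python3 -c "
from h import *
st()"
```

```text
time: 8.45
eef_pos: [0.5877, -0.1096, 0.1381]
tcp_rot: [1.293, 0.98, -0.758]
contact_force: [0.5, -0.2, -2.7]
opening: 0.684
t 8.45 head-frame tcp (rel arbor) [-0.8 -2.  59.6] F tool [ 2.6 -0.7  0.2] M tool [-0.04 -0.22 -0.41] open 0.684
```

Threaded on without resistance. Continue down to just above home.

```bash
python3 -m handwheel '[[[0.02,0,0],[0,0,0]],[[0.04,0,0],[0,0,0]],[[0.06,0,0],[0,0,0]],[[0.08,0,0],[0,0,0]],[[0.09,0,0],[0,0,0]],[[0.096,0,0],[0,0,0]],[[0.1,0,0],[0,0,0]],[[0.1,0,0],[0,0,0]]]'
python3 -c "
from h import *
st()"
```

```text
time: 9.25
eef_pos: [0.6081, -0.1062, 0.094]
tcp_rot: [1.294, 0.98, -0.757]
contact_force: [-3.8, -2.0, 5.0]
opening: 0.681
t 9.25 head-frame tcp (rel arbor) [-0.6 -2.1 10.9] F tool [-6.2 -1.6  1.4] M tool [-0.05 -0.38 -0.66] open 0.681
```

```bash
python3 -m handwheel '[[[0.004,0,0],[0,0,0]],[[0.006,0,0],[0,0,0]],[[0.008,0,0],[0,0,0]],[[0.008,0,0],[0,0,0]]]'
python3 -c "
from h import *
st()"
```

```text
time: 9.65
eef_pos: [0.6084, -0.1063, 0.0937]
tcp_rot: [1.296, 0.979, -0.754]
contact_force: [-38.1, -1.1, 53.1]
opening: 0.684
t 9.65 head-frame tcp (rel arbor) [-0.6 -2.2 10.5] F tool [-64.1 -11.5  -5.2] M tool [-0.15  1.15 -3.14] open 0.684
```

That is a firm stop at 10.5 mm, against 10 predicted for home. I relax the push, release and back out along the arbor axis.

```bash
python3 -m handwheel '[[[-0.007,0,0],[0,0,0]],[[-0.007,0,0],[0,0,0]]]'
python3 -m handwheel '[[[0,0,0],[0,0,0]],[[0,0,0],[0,0,0]],[[0,0,0],[0,0,0]],[[0,0,0],[0,0,0]],[[0,0,0],[0,0,0]]]' -1
python3 -c "
from h import *
st()"
python3 -m handwheel '[[[-0.05,0,0],[0,0,0]],[[-0.15,0,0],[0,0,0]],[[-0.2,0,0],[0,0,0]],[[-0.2,0,0.1],[0,0,0]],[[-0.2,0,0.12],[0,0,0]],[[-0.2,0,0.12],[0,0,0]],[[-0.2,0,0.12],[0,0,0]]]'
python3 - <<'E'
from h import *
st();im=r.snapshot("wrist");cv2.imwrite("pics/w5.png",im)
im=r.snapshot("side");cv2.imwrite("pics/d5.png",cv2.resize(im[130:220,190:310],None,fx=6,fy=6))
E
```

```text
time: 9.85
eef_pos: [0.6086, -0.1062, 0.0942]
tcp_rot: [1.293, 0.979, -0.756]
contact_force: [-11.5, -2.6, 16.6]
opening: 0.683
time: 10.35
eef_pos: [0.6085, -0.1056, 0.0927]
tcp_rot: [1.293, 0.981, -0.757]
contact_force: [0.2, -0.3, -0.9]
opening: 1.001
t 10.35 head-frame tcp (rel arbor) [-0.7 -1.6  9.5] F tool [ 0.9 -0.2  0.3] M tool [-0.    0.01 -0.49] open 1.001
time: 11.05
eef_pos: [0.5761, -0.1716, 0.1829]
tcp_rot: [1.293, 0.981, -0.758]
contact_force: [-0.5, 0.0, 0.4]
opening: 0.995
t 11.05 head-frame tcp (rel arbor) [ -1.5 -61.3 109.4] F tool [-0.5 -0.2 -0.1] M tool [ 0.02  0.03 -0.45] open 0.995
```

View pics/w5.png

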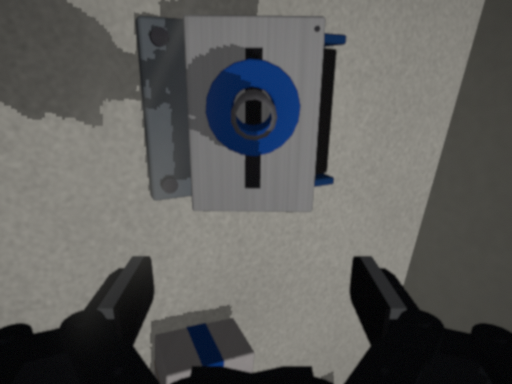

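View pics/d5.png

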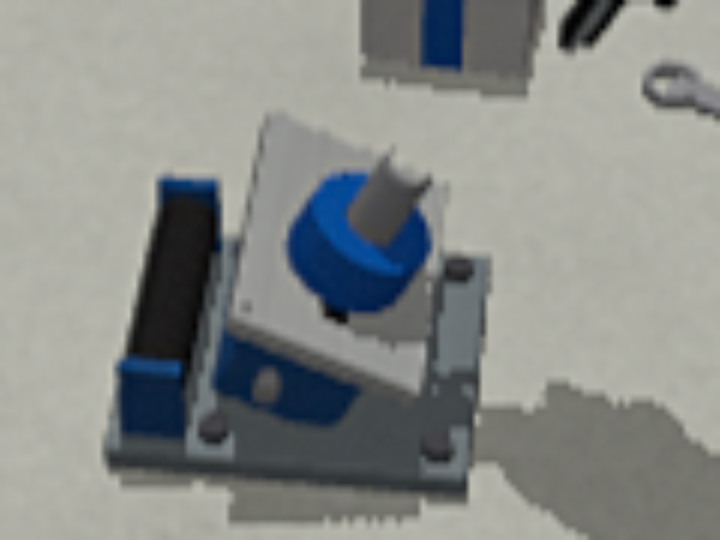

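The blue ring lies flat on the plate, released. Next, the aluminium ring.

```bash
python3 - <<'E'
from h import *
go(([.59,-.03,.27],Rins()),([.6118,.109,.12],Rdown(np.radians(10))))
E
```

```text
shift [-0.1267, 0.1398, -0.2736] turn [-0.0011, -0.0002, 0.0005] rows>= 3.3
shift [0.1828, 0.0934, -0.5404] turn [-0.0066, 0.0008, -0.2773] rows>= 5.8
```

```bash
python3 -m handwheel '[[[-0.1,0.02,-0.04],[0,0,0]],[[-0.1267,0.07,-0.14],[0,0,0]],[[-0.1267,0.14,-0.2736],[0,0,0]],[[-0.1267,0.14,-0.2736],[0,0,0]],[[0.0,0.12,-0.4],[-0.003,0,-0.14]],[[0.1,0.1,-0.5],[-0.005,0,-0.2]],[[0.18,0.0934,-0.5404],[-0.0066,0.0008,-0.2773]],[[0.1828,0.0934,-0.5404],[-0.0066,0.0008,-0.2773]],[[0.1828,0.0934,-0.5404],[-0.0066,0.0008,-0.2773]],[[0.1828,0.0934,-0.5404],[-0.0066,0.0008,-0.2773]],[[0.1828,0.0934,-0.5404],[-0.0066,0.0008,-0.2773]],[[0.1828,0.0934,-0.5404],[-0.0066,0.0008,-0.2773]]]'
cat > look.py <<'E'
from h import *
import sys
q,hh,gx,gy,yaw,name=sys.argv[1],*map(float,sys.argv[2:6]),sys.argv[6]
p,R=cur();c=r.camera_params("wrist");im=r.snapshot("wrist");cv2.imwrite(f"pics/{name}.png",im)
m=pick(q,"wrist",c,(gx,gy))
x,e=silfit(m,c,(gx,gy),hh);print(p,"ring",x.round(4),e.round(3),"in tool",(R.T@(np.r_[x,hh/2]-p)).round(4), im[m].mean(0))
for z in map(float,sys.argv[7:]):go(([*x,z],Rdown(np.radians(yaw))))
E
python3 look.py middle .024 .6118 .1093 10 w6 .004
```

```text
time: 12.35
eef_pos: [0.6133, 0.1063, 0.1226]
tcp_rot: [1.083, 1.282, -1.079]
contact_force: [0.3, 0.1, 0.0]
opening: 0.998
[0.61325126 0.1063017  0.12261017] ring [0.6124 0.11  ] 0.037 in tool [ 0.1106 -0.0007 -0.0039] [109.36313466 109.73487859 110.55452539]
shift [0.237, -0.0015, -0.0068] turn [-0.0018, 0.0004, -0.0026] rows>= 2.4
```

View pics/w6.png

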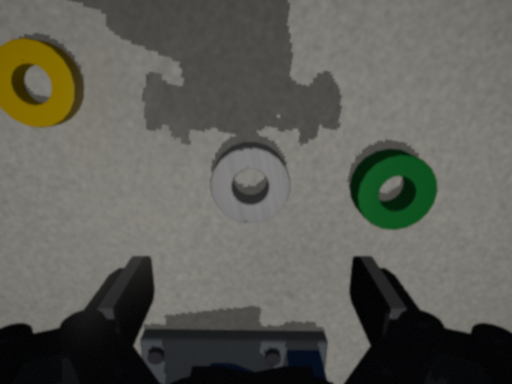

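Aluminium ring at (250,184), with green at (394,190) clear of the right finger's line. I descend partway, re-measure, then grip.

```bash
python3 -m handwheel '[[[0.09,0,-0.003],[0,0,0]],[[0.15,0,-0.003],[0,0,0]],[[0.15,0,-0.003],[0,0,0]],[[0.15,0,-0.003],[0,0,0]]]'
python3 look.py middle .024 .6124 .110 10 w7 .004
```

```text
time: 12.85
eef_pos: [0.6128, 0.1086, 0.0467]
tcp_rot: [1.081, 1.284, -1.08]
contact_force: [0.6, 0.3, 1.1]
opening: 1.0
[0.61284815 0.10860758 0.04670579] ring [0.6123 0.1097] 0.04 in tool [ 0.0347 -0.0004 -0.0012] [97.29375491 97.56194641 98.29566095]
shift [0.0878, -0.0034, -0.002] turn [-0.001, 0.0005, -0.0029] rows>= 0.9
```

```bash
python3 -m handwheel '[[[0.06,0,-0.002],[0,0,0]],[[0.085,0,-0.002],[0,0,0]],[[0.087,0,-0.002],[0,0,0]],[[0.087,0,-0.002],[0,0,0]]]'
python3 -m handwheel '[[[0,0,0],[0,0,0]],[[0,0,0],[0,0,0]],[[0,0,0],[0,0,0]],[[0,0,0],[0,0,0]],[[0,0,0],[0,0,0]],[[0,0,0],[0,0,0]]]' 1
python3 look.py middle .024 .6124 .110 10 w8
```

```text
time: 13.35
eef_pos: [0.6127, 0.1101, 0.0029]
tcp_rot: [1.081, 1.284, -1.08]
contact_force: [-0.2, 0.7, 0.0]
opening: 0.999
time: 13.95
eef_pos: [0.6132, 0.1104, 0.0039]
tcp_rot: [1.082, 1.284, -1.078]
contact_force: [-2.1, -0.8, 9.0]
opening: 0.675
[0.61316223 0.11036248 0.00390145] ring [0.6134 0.1095] 0.06 in tool [-0.0081  0.0002  0.0009] [93.17737842 93.30605666 93.99183757]
```

View pics/w8.png

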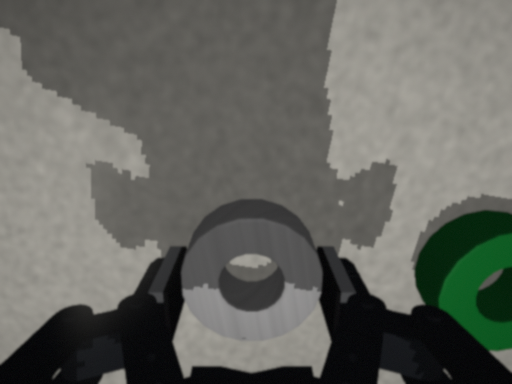

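Gripped. Lift, and compute the approach.

```bash
python3 -m handwheel '[[[-0.02,0,0],[0,0,0]],[[-0.1,0,0],[0,0,0]],[[-0.2,0,0],[0,0,0]],[[-0.3,0,0],[0,0,0]],[[-0.4,0,0],[0,0,0]],[[-0.42,0,0],[0,0,0]]]'
python3 - <<'E'
from h import *
st();go(at(.125,.0009,.0002),at(.092,.0009,.0002))
E
```

```text
time: 14.65
eef_pos: [0.615, 0.1103, 0.2195]
tcp_rot: [1.087, 1.279, -1.072]
contact_force: [0.6, 0.4, -1.3]
opening: 0.677
t 14.65 head-frame tcp (rel arbor) [ 90.8 210.4 106.7] F tool [ 1.3  0.6 -0.3] M tool [-0.01  0.    0.01] open 0.677
shift [0.0416, -0.184, 0.4176] turn [0.0045, -0.0011, 0.2705] rows>= 4.6
shift [0.1018, -0.1568, 0.4178] turn [0.0045, -0.0011, 0.2705] rows>= 4.6
```

```bash
python3 -m handwheel '[[[0.02,-0.05,0.1],[0,0,0.07]],[[0.03,-0.09,0.2],[0.002,0,0.13]],[[0.0376,-0.14,0.3],[0.004,0,0.2]],[[0.0376,-0.17,0.38],[0.0045,0,0.25]],[[0.0376,-0.183,0.4176],[0.0045,-0.001,0.2705]],[[0.0376,-0.183,0.4176],[0.0045,-0.001,0.2705]],[[0.0376,-0.183,0.4176],[0.0045,-0.001,0.2705]],[[0.0376,-0.183,0.4176],[0.0045,-0.001,0.2705]],[[0.0376,-0.183,0.4176],[0.0045,-0.001,0.2705]],[[0.0376,-0.183,0.4176],[0.0045,-0.001,0.2705]],[[0.0376,-0.183,0.4176],[0.0045,-0.001,0.2705]],[[0.0376,-0.183,0.4176],[0.0045,-0.001,0.2705]]]'
python3 - <<'E'
from h import *
st();go(at(.092,.0009,.0002))
E
```

```text
time: 15.85
eef_pos: [0.5581, -0.1105, 0.1933]
tcp_rot: [1.285, 0.99, -0.762]
contact_force: [-0.1, -0.8, -1.4]
opening: 0.677
t 15.85 head-frame tcp (rel arbor) [ -4.    1.9 122. ] F tool [ 1.2 -0.8  0.8] M tool [-0.02 -0.01 -0.53] open 0.677
shift [0.0599, 0.0083, 0.0021] turn [0.0013, 0.0001, 0.0067] rows>= 0.6
```

```bash
python3 -m handwheel '[[[0.03,0.008,0.002],[0.0013,0,0.0067]],[[0.0599,0.008,0.002],[0.0013,0,0.0067]],[[0.0599,0.008,0.002],[0.0013,0,0.0067]],[[0.0599,0.008,0.002],[0.0013,0,0.0067]],[[0.0599,0.008,0.002],[0.0013,0,0.0067]]]'
python3 - <<'E'
from h import *
st();go(at(.092,.0009,.0002))
im=r.snapshot("wrist");cv2.imwrite("pics/w9.png",cv2.resize(im[140:360,150:360],None,fx=2.7,fy=2.7))
im=r.snapshot("side");cv2.imwrite("pics/d9.png",cv2.resize(im[110:220,180:320],None,fx=5,fy=5))
E
```

```text
time: 16.35
eef_pos: [0.574, -0.1097, 0.1684]
tcp_rot: [1.292, 0.98, -0.756]
contact_force: [0.2, -0.3, -1.5]
opening: 0.675
t 16.35 head-frame tcp (rel arbor) [-0.2  0.1 92.8] F tool [ 1.4 -0.4  0.4] M tool [-0.    0.03 -0.52] open 0.675
shift [0.0016, 0.0, -0.0017] turn [-0.0006, 0.0006, -0.0006] rows>= 0.0
```

View pics/w9.png

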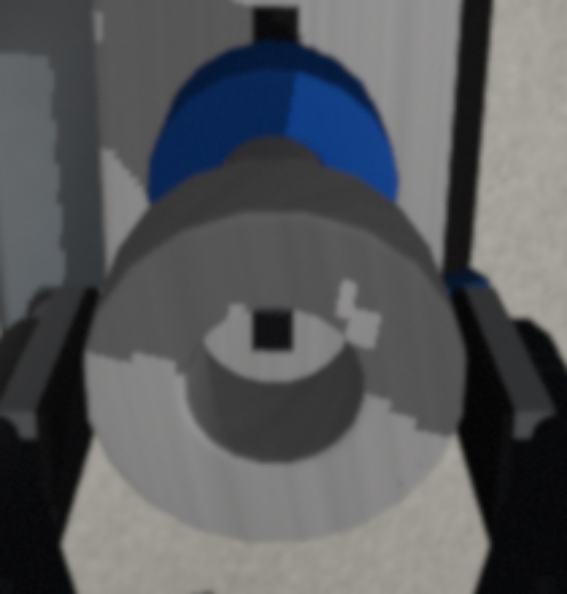

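View pics/d9.png

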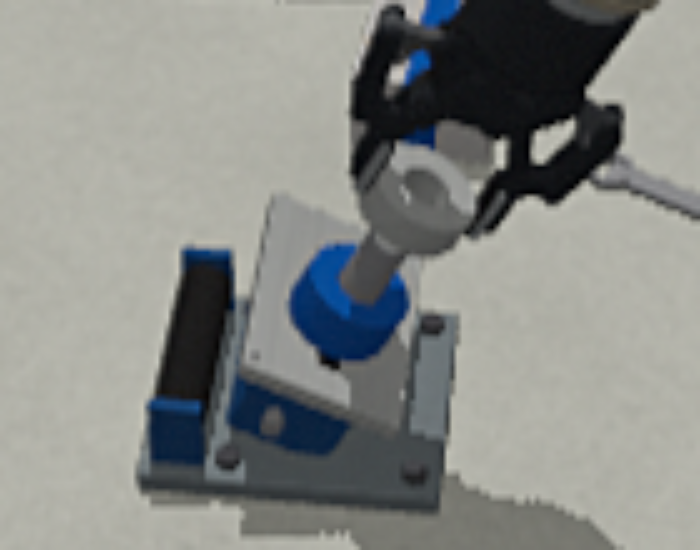

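The aluminium ring is lined up above the arbor. I go down slowly: engage first and check the force, with home expected at TCP height of about 36 mm.

```bash
python3 -m handwheel '[[[0.015,0,-0.0015],[0,0,0]],[[0.03,0,-0.0015],[0,0,0]],[[0.045,0,-0.0015],[0,0,0]],[[0.06,0,-0.0015],[0,0,0]],[[0.06,0,-0.0015],[0,0,0]]]'
python3 -c "
from h import *
st()"
python3 -m handwheel '[[[0.02,0,0],[0,0,0]],[[0.035,0,0],[0,0,0]],[[0.045,0,0],[0,0,0]],[[0.05,0,0],[0,0,0]],[[0.053,0,0],[0,0,0]],[[0.053,0,0],[0,0,0]]]'
python3 -c "
from h import *
st()"
```

```text
time: 16.95
eef_pos: [0.5866, -0.1069, 0.1395]
tcp_rot: [1.292, 0.981, -0.757]
contact_force: [0.6, -0.8, -2.3]
opening: 0.678
t 16.95 head-frame tcp (rel arbor) [-0.8  0.7 61.1] F tool [ 2.3 -0.5  0.9] M tool [-0.   -0.2  -0.43] open 0.678
time: 17.55
eef_pos: [0.5971, -0.1052, 0.1174]
tcp_rot: [1.293, 0.98, -0.756]
contact_force: [-9.2, -1.7, 10.5]
opening: 0.68
t 17.55 head-frame tcp (rel arbor) [-0.5  0.8 36.7] F tool [-13.4  -4.    0.2] M tool [-0.05  0.01 -0.93] open 0.68
```

Contact is at the expected height. A firmer push, then release.

```bash
python3 -m handwheel '[[[0.003,0,0],[0,0,0]],[[0.003,0,0],[0,0,0]],[[0.003,0,0],[0,0,0]]]'
python3 -c "
from h import *
st()"
python3 -m handwheel '[[[-0.004,0,0],[0,0,0]],[[-0.004,0,0],[0,0,0]]]'
python3 -m handwheel '[[[0,0,0],[0,0,0]],[[0,0,0],[0,0,0]],[[0,0,0],[0,0,0]],[[0,0,0],[0,0,0]],[[0,0,0],[0,0,0]]]' -1
python3 -m handwheel '[[[-0.05,0,0],[0,0,0]],[[-0.12,0,0],[0,0,0]],[[-0.15,0,0],[0,0,0]],[[-0.15,0,0.1],[0,0,0]],[[-0.15,0,0.12],[0,0,0]],[[-0.15,0,0.12],[0,0,0]],[[-0.15,0,0.12],[0,0,0]]]'
python3 - <<'E'
from h import *
st();im=r.snapshot("wrist");cv2.imwrite("pics/w10.png",im)
im=r.snapshot("side");cv2.imwrite("pics/d10.png",cv2.resize(im[130:220,190:310],None,fx=6,fy=6))
go(([.54,0,.27],Rins()),([.451,.155,.12],Rdown(np.radians(15))))
E
```

```text
time: 17.85
eef_pos: [0.5972, -0.1051, 0.1173]
tcp_rot: [1.294, 0.98, -0.755]
contact_force: [-21.8, -0.8, 29.0]
opening: 0.674
t 17.85 head-frame tcp (rel arbor) [-0.4  0.8 36.5] F tool [-35.5  -7.3  -2.8] M tool [-0.07  0.52 -1.95] open 0.674
time: 18.05
eef_pos: [0.5972, -0.105, 0.1175]
tcp_rot: [1.292, 0.98, -0.756]
contact_force: [-4.4, -2.0, 6.1]
opening: 0.679
time: 18.55
eef_pos: [0.5972, -0.1047, 0.1169]
tcp_rot: [1.292, 0.981, -0.756]
contact_force: [0.1, 0.6, -0.0]
opening: 0.999
time: 19.25
eef_pos: [0.5753, -0.169, 0.1845]
tcp_rot: [1.292, 0.982, -0.757]
contact_force: [-0.6, 0.4, 0.1]
opening: 1.0
t 19.25 head-frame tcp (rel arbor) [ -1.1 -58.6 110.9] F tool [-0.3 -0.4 -0.4] M tool [-0.01  0.05 -0.43] open 1.0
shift [-0.161, 0.0591, -0.3433] turn [-0.0002, -0.0004, 0.0004] rows>= 3.8
shift [0.0587, -0.1805, -0.6782] turn [-0.0604, 0.0129, -0.2771] rows>= 7.0
```

View pics/w10.png

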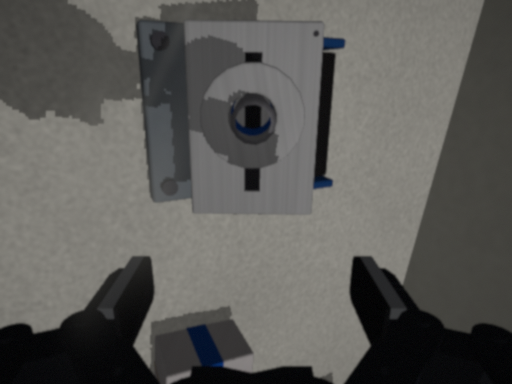

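View pics/d10.png

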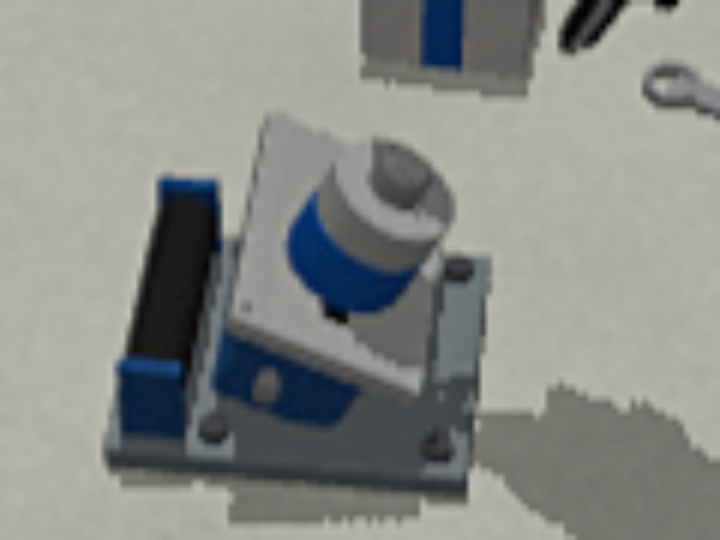

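The aluminium ring is seated flush on the blue one. Now the yellow ring.

```bash
python3 -m handwheel '[[[-0.1,0.01,-0.06],[0,0,0]],[[-0.16,0.03,-0.15],[0,0,0]],[[-0.161,0.059,-0.25],[0,0,0]],[[-0.161,0.059,-0.3433],[0,0,0]],[[-0.1,-0.02,-0.43],[-0.02,0.004,-0.09]],[[-0.02,-0.1,-0.53],[-0.04,0.008,-0.17]],[[0.05,-0.16,-0.62],[-0.06,0.012,-0.25]],[[0.0587,-0.1805,-0.6782],[-0.0604,0.0129,-0.2771]],[[0.0587,-0.1805,-0.6782],[-0.0604,0.0129,-0.2771]],[[0.0587,-0.1805,-0.6782],[-0.0604,0.0129,-0.2771]],[[0.0587,-0.1805,-0.6782],[-0.0604,0.0129,-0.2771]],[[0.0587,-0.1805,-0.6782],[-0.0604,0.0129,-0.2771]],[[0.0587,-0.1805,-0.6782],[-0.0604,0.0129,-0.2771]],[[0.0587,-0.1805,-0.6782],[-0.0604,0.0129,-0.2771]]]'
python3 look.py thin .016 .4512 .155 15 w11 .045
```

```text
time: 20.75
eef_pos: [0.4525, 0.1532, 0.1209]
tcp_rot: [1.017, 1.318, -1.015]
contact_force: [1.0, -0.0, -0.3]
opening: 0.996
[0.4524548  0.15321545 0.12094337] ring [0.4511 0.1551] 0.036 in tool [ 0.1129 -0.0012 -0.0023] [  9.17673049 105.33136966 121.23097693]
shift [0.1515, -0.0018, -0.004] turn [-0.0014, 0.0005, -0.0013] rows>= 1.5
```

View pics/w11.png

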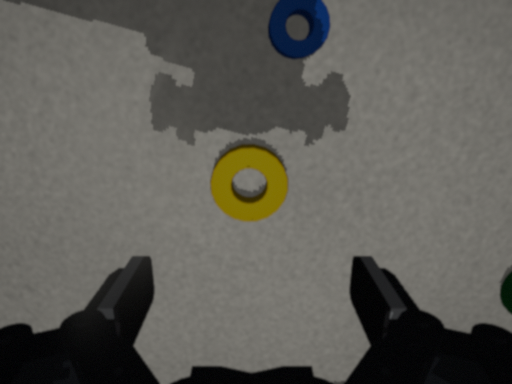

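The yellow ring is centred at (249,184) with nothing near the fingers. Descend.

```bash
python3 -m handwheel '[[[0.09,-0.001,-0.001],[0,0,0]],[[0.15,-0.001,-0.001],[0,0,0]],[[0.15,-0.001,-0.001],[0,0,0]],[[0.15,-0.001,-0.001],[0,0,0]],[[0.15,-0.001,-0.001],[0,0,0]]]'
python3 look.py thin .016 .4512 .155 15 w12 0
```

```text
time: 21.35
eef_pos: [0.4524, 0.1545, 0.0467]
tcp_rot: [1.017, 1.319, -1.013]
contact_force: [0.3, 0.1, -0.0]
opening: 1.0
[0.45239211 0.15447009 0.04666236] ring [0.4504 0.1552] 0.049 in tool [ 0.0387 -0.0019 -0.0012] [  5.27168468  98.7209333  117.13300817]
shift [0.0934, -0.0039, -0.0021] turn [-0.0008, 0.0003, -0.0024] rows>= 0.9
```

```bash
python3 -m handwheel '[[[0.06,-0.003,-0.002],[0,0,0]],[[0.088,-0.003,-0.002],[0,0,0]],[[0.0915,-0.003,-0.002],[0,0,0]],[[0.0915,-0.003,-0.002],[0,0,0]],[[0.0915,-0.003,-0.002],[0,0,0]]]'
python3 -m handwheel '[[[0,0,0],[0,0,0]],[[0,0,0],[0,0,0]],[[0,0,0],[0,0,0]],[[0,0,0],[0,0,0]],[[0,0,0],[0,0,0]],[[0,0,0],[0,0,0]]]' 1
python3 look.py thin .016 .4512 .155 15 w13
```

```text
time: 21.95
eef_pos: [0.4504, 0.155, 0.0005]
tcp_rot: [1.016, 1.319, -1.013]
contact_force: [-0.5, -0.3, -0.4]
opening: 1.0
time: 22.55
eef_pos: [0.4502, 0.1551, 0.0009]
tcp_rot: [1.016, 1.32, -1.013]
contact_force: [-3.4, -0.6, 16.4]
opening: 0.677
[0.45015534 0.15505127 0.00091915] ring [0.4505 0.1544] 0.062 in tool [-0.0071  0.0002  0.0007] [  2.5868766   98.72658248 120.14194373]
```

View pics/w13.png

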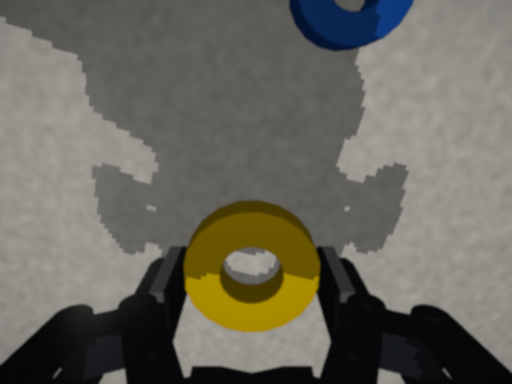

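Gripped. Lift, then approach.

```bash
python3 -m handwheel '[[[-0.02,0,0],[0,0,0]],[[-0.1,0,0],[0,0,0]],[[-0.2,0,0],[0,0,0]],[[-0.3,0,0],[0,0,0]],[[-0.4,0,0],[0,0,0]],[[-0.42,0,0],[0,0,0]],[[-0.42,0,0],[0,0,0]],[[-0.42,0,0],[0,0,0]]]'
python3 - <<'E'
from h import *
st();go(at(.125,.0007,.0002))
E
```

```text
time: 23.45
eef_pos: [0.4485, 0.1547, 0.2084]
tcp_rot: [1.014, 1.321, -1.016]
contact_force: [-0.2, -1.0, -1.7]
opening: 0.675
t 23.45 head-frame tcp (rel arbor) [-56.  281.6 163. ] F tool [ 1.7 -0.4  0.9] M tool [-0.03  0.03 -0.03] open 0.675
shift [0.0222, 0.0792, 0.5719] turn [0.0599, -0.0125, 0.2779] rows>= 5.8
```

```bash
python3 -m handwheel '[[[0.0,0.013,0.095],[0.01,-0.002,0.046]],[[0.0,0.026,0.19],[0.02,-0.004,0.09]],[[0.01,0.04,0.286],[0.03,-0.006,0.14]],[[0.01,0.053,0.38],[0.04,-0.008,0.19]],[[0.015,0.066,0.477],[0.05,-0.01,0.23]],[[0.018,0.0792,0.54],[0.0599,-0.0125,0.2779]],[[0.018,0.0792,0.5719],[0.0599,-0.0125,0.2779]],[[0.018,0.0792,0.5719],[0.0599,-0.0125,0.2779]],[[0.018,0.0792,0.5719],[0.0599,-0.0125,0.2779]],[[0.018,0.0792,0.5719],[0.0599,-0.0125,0.2779]],[[0.018,0.0792,0.5719],[0.0599,-0.0125,0.2779]],[[0.018,0.0792,0.5719],[0.0599,-0.0125,0.2779]],[[0.018,0.0792,0.5719],[0.0599,-0.0125,0.2779]]]'
python3 - <<'E'
from h import *
st();go(at(.088,.0007,.0002))
E
```

```text
time: 24.75
eef_pos: [0.5614, -0.1104, 0.2009]
tcp_rot: [1.292, 0.981, -0.753]
contact_force: [1.4, -0.9, 0.2]
opening: 0.673
t 24.75 head-frame tcp (rel arbor) [  2.2   1.5 127.5] F tool [0.3 1.2 1.1] M tool [ 0.02 -0.04 -0.51] open 0.673
shift [0.079, -0.0048, 0.0016] turn [0.0005, -0.0005, -0.0011] rows>= 0.8
```

```bash
python3 -m handwheel '[[[0.04,-0.003,0.001],[0,0,0]],[[0.079,-0.003,0.001],[0,0,0]],[[0.079,-0.003,0.001],[0,0,0]],[[0.079,-0.003,0.001],[0,0,0]],[[0.079,-0.003,0.001],[0,0,0]],[[0.079,-0.003,0.001],[0,0,0]]]'
python3 - <<'E'
from h import *
st();go(at(.088,.0007,.0002))
im=r.snapshot("wrist");cv2.imwrite("pics/w14.png",cv2.resize(im[140:360,150:360],None,fx=2.7,fy=2.7))
E
```

```text
time: 25.35
eef_pos: [0.5768, -0.1093, 0.1654]
tcp_rot: [1.293, 0.979, -0.753]
contact_force: [-0.4, -0.2, -1.1]
opening: 0.673
t 25.35 head-frame tcp (rel arbor) [ 1.1 -0.  88.9] F tool [ 0.8 -0.9  0.2] M tool [-0.   -0.01 -0.6 ] open 0.673
shift [0.0017, -0.0026, -0.0014] turn [-0.0002, 0.0002, -0.0019] rows>= 0.0
```

View pics/w14.png

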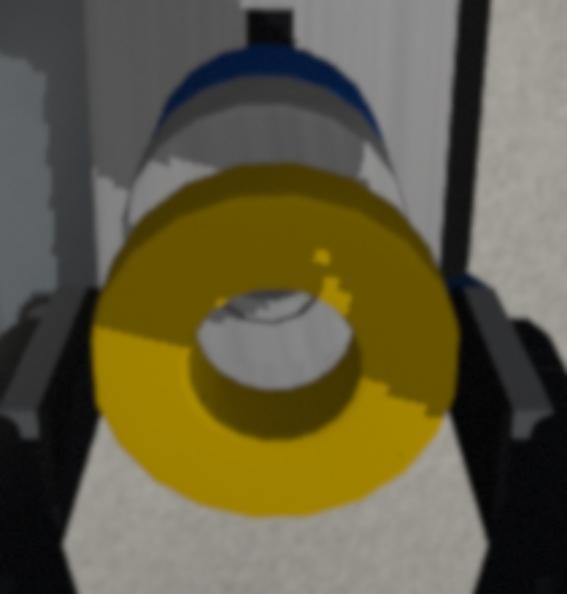

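Yellow sits about 1.4 mm right of the stack's axis, which agrees with the computed correction, so I apply that while descending. Home is expected at TCP height of about 57 mm.

```bash
python3 -m handwheel '[[[0.0,-0.003,-0.001],[0,0,-0.0015]],[[0.01,-0.003,-0.001],[0,0,-0.0015]],[[0.02,-0.003,-0.001],[0,0,-0.0015]],[[0.03,-0.003,-0.001],[0,0,-0.0015]],[[0.04,-0.003,-0.001],[0,0,-0.0015]],[[0.045,-0.003,-0.001],[0,0,-0.0015]],[[0.045,-0.003,-0.001],[0,0,-0.0015]]]'
python3 -c "
from h import *
st()"
python3 -m handwheel '[[[0.006,0,0],[0,0,0]],[[0.012,0,0],[0,0,0]],[[0.016,0,0],[0,0,0]],[[0.018,0,0],[0,0,0]],[[0.018,0,0],[0,0,0]]]'
python3 -c "
from h import *
st()"
```

```text
time: 26.1
eef_pos: [0.5848, -0.1076, 0.1429]
tcp_rot: [1.291, 0.982, -0.757]
contact_force: [1.8, -1.2, -0.7]
opening: 0.676
t 26.1 head-frame tcp (rel arbor) [-1.   0.4 65.1] F tool [1.3 1.2 1.5] M tool [ 0.02 -0.22 -0.28] open 0.676
time: 26.6
eef_pos: [0.5881, -0.107, 0.1365]
tcp_rot: [1.293, 0.982, -0.755]
contact_force: [-11.9, -0.8, 17.3]
opening: 0.673
t 26.6 head-frame tcp (rel arbor) [-0.7  0.5 57.8] F tool [-20.7  -3.4  -1.2] M tool [-0.08  0.24 -1.05] open 0.673
```

```bash
python3 -m handwheel '[[[0.003,0,0],[0,0,0]],[[0.003,0,0],[0,0,0]],[[0.003,0,0],[0,0,0]]]'
python3 -c "
from h import *
st()"
python3 -m handwheel '[[[-0.004,0,0],[0,0,0]],[[-0.004,0,0],[0,0,0]]]'
python3 -m handwheel '[[[0,0,0],[0,0,0]],[[0,0,0],[0,0,0]],[[0,0,0],[0,0,0]],[[0,0,0],[0,0,0]],[[0,0,0],[0,0,0]]]' -1
python3 -m handwheel '[[[-0.05,0,0],[0,0,0]],[[-0.1,0,0],[0,0,0]],[[-0.12,0,0],[0,0,0]],[[-0.12,0,0.1],[0,0,0]],[[-0.12,0,0.12],[0,0,0]],[[-0.12,0,0.12],[0,0,0]],[[-0.12,0,0.12],[0,0,0]]]'
python3 - <<'E'
from h import *
st();im=r.snapshot("wrist");cv2.imwrite("pics/w15.png",im)
im=r.snapshot("side");cv2.imwrite("pics/d15.png",cv2.resize(im[130:220,190:310],None,fx=6,fy=6))
E
```

```text
time: 26.9
eef_pos: [0.5882, -0.107, 0.1363]
tcp_rot: [1.294, 0.981, -0.754]
contact_force: [-24.6, 1.1, 34.3]
opening: 0.676
t 26.9 head-frame tcp (rel arbor) [-0.6  0.4 57.6] F tool [-41.2  -7.3  -5.2] M tool [-0.07  0.79 -2.05] open 0.676
time: 27.1
eef_pos: [0.5882, -0.1069, 0.1365]
tcp_rot: [1.292, 0.981, -0.755]
contact_force: [-10.0, -0.1, 13.7]
opening: 0.675
time: 27.6
eef_pos: [0.5881, -0.1065, 0.1354]
tcp_rot: [1.291, 0.983, -0.756]
contact_force: [0.2, -0.2, 0.8]
opening: 0.997
time: 28.3
eef_pos: [0.5727, -0.1696, 0.1892]
tcp_rot: [1.292, 0.984, -0.757]
contact_force: [-0.0, -1.1, -0.2]
opening: 0.996
t 28.3 head-frame tcp (rel arbor) [ -1.6 -58.7 116.4] F tool [ 0.1 -0.2  1.1] M tool [ 0.03  0.01 -0.45] open 0.996
```

View pics/w15.png

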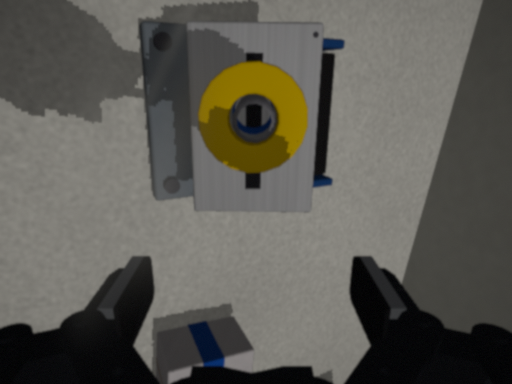

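View pics/d15.png

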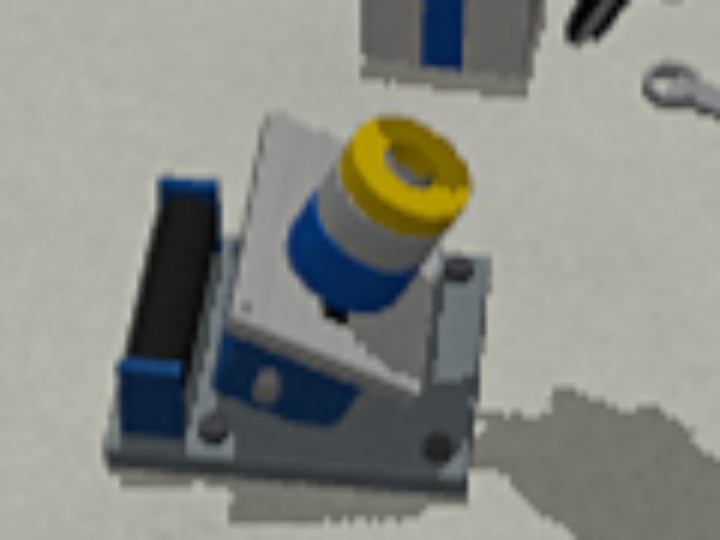

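All three are stacked with no visible gap. The stops put the undersides at 0.4, 32.6 and 56.7 mm from the face, against 0, 32 and 56. One last overlay check of the expected top rim, plus the bystanders, then hand-in.

```bash
python3 - <<'E'
from h import *
H=headR(PSI)
im=r.snapshot("side");c=r.camera_params("side")
big=cv2.resize(im,None,fx=6,fy=6,interpolation=cv2.INTER_CUBIC)
for h in(0,.032,.056,.072):
    P=proj(c,cylpts(HB,H,h,h)[:90]);cv2.polylines(big,[((P+.5)*6).round().astype(np.int32)],True,(0,0,255),1)
cv2.imwrite("pics/d16.png",big[130*6:220*6,190*6:310*6])
for q in("carton","jar","spanner"):
    d=r.regions_of(q,"side")[0];print(q,(np.array(d["box"])*[512,384,512,384]).round())
E
```

```text
carton [250. 113. 283. 140.]
jar [157. 281. 185. 325.]
spanner [298. 143. 344. 162.]
```

View pics/d16.png

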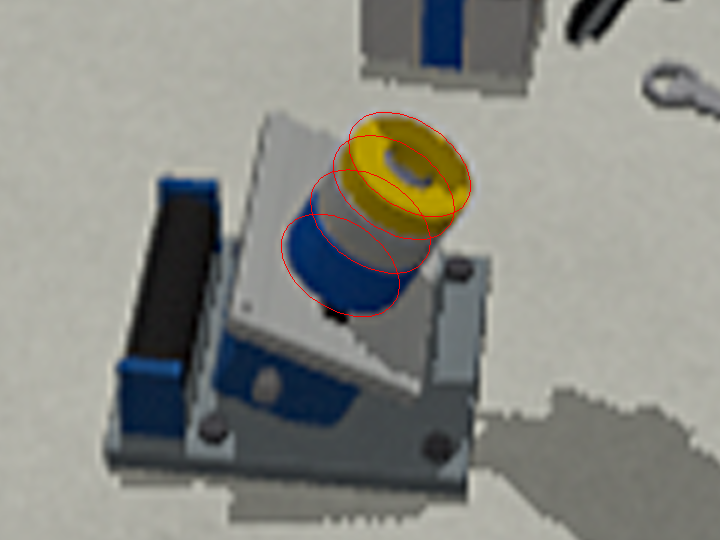

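The predicted rims match the spacers' boundaries within a pixel, and the bystanders have not moved. The carton's box starts lower only because the gripper hides part of it. Handing in.

```bash
python3 -c "
from workcell import r
print(r.job_done(), r.observe()['time'])"
```

```text
the job is handed in; nothing more can be done
the job is handed in; nothing more can be done
```

All three spacers are on the arbor in order: the thick blue one, then the aluminium one, then the thin yellow one. Each was pushed against a firm stop before release. I handed the job in at about 28.6 s, with the gripper open and clear of the stack.

- **Seating:** the three stops put the undersides 0.4, 32.6 and 56.7 mm from the face, against 0, 32 and 56 expected. The final side picture matches the predicted rims to about a pixel, and I saw no gaps.
- **Bystanders:** the carton, jar and spanner are where they were. The carton's detection box came out smaller at the end, which I put down to the gripper partly hiding it rather than movement.
- **Push force:** while seating the blue spacer, the wrist force peaked at about 65 N, higher than I intended. That is under the 120 N wrist limit. It went through the gripped spacer, with the gripper body an estimated 12 mm clear of the arbor, so the 40 N limit should not apply. The other two took about 36 and 42 N.
- **Positioning error:** the arm settled 1 to 4 mm off target after long moves, so I measured again and corrected before each insertion.

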